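# Close the cube mould with its dowelled cover

### The job

Take the flat cover plate from the sloping rack by its bar handle and close the two-cell cube mould with it: hold it level and lower it so that both pins of the mould enter its two holes together. Keep hold of it until it lies flush on the mould, then let go and draw the hand clear. Set it down gently and leave the mallet, the pail and the pan where they are.

Things in the scene. Friction and masses are not known exactly. Their poses are not given: they have to be found in the camera images.
- cover_bar (a point): Centre of the handle bar over the middle of the loose cover plate. Bar 16 mm wide (own x), 100 long (own y), 18 high (own z), bare aluminium, on two feet at own y = +-42 mm. Centre 34 mm above the plate's top face, 42 mm above its underside; 25 mm of free air under the bar. Own z is the plate's upward normal; at the start it leans 0.52 rad (30 deg) from vertical, away from the robot.
- cover: The loose cover: aluminium plate 100 (own x) by 200 (own y) by 8 mm (z), 0.4 to 0.63 kg; origin at the centre of its underside, axes as cover_bar. A round 16 mm through hole near each end, at own y = +-86 mm, x = 0. Same either way round (half turn about z). At the start it lies on the rack's slope, its lower long edge against the lip.
- rack: Fixed green steel rack, 130 (x) by 224 mm (y). Origin: centre of its foot on the table; x points to its low side, away from the robot give or take a yaw of 0.35 rad. Its panel slopes 0.52 rad down towards x, from about 90 to 30 mm high; the lip at its low edge stands 12 mm off the panel, 4 mm above the cover's top face.
- mould_seat (a point): Centre of the flat top of the fixed mould, 80 mm above the table, z up; the top is 100 (own x) by 200 mm (own y), its yaw within 0.35 rad of the robot's axes. Two steel pins stand on it at own y = +-86 mm, x = 0: 12 mm diameter, 24 mm high, straight for 14 mm, then tapering to a 5 mm nose. With the cover home, the centre of its bar is 42 mm above this point.
- mould: Fixed dark steel mould with two open square cells and two upright pins; origin at the centre of its underside on the table, axes as mould_seat. Foot plate 140 (x) by 230 (y) by 10 mm.
- mallet: Bystander: loose wooden mallet lying at the robot's right, head 64 mm diameter, 110 mm long, handle 200 mm; origin on the table under the middle of the head.
- pail: Bystander: loose white plastic pail, 120 mm across, 110 mm high, standing behind the work, midway; origin at the centre of its underside.
- pan: Bystander: loose steel pan with two side handles, 180 mm across without them, 50 mm high, at the robot's left; origin at the centre of its underside.
Mind the look-alikes: they are no part of the job. Of the things like the cover, leave any that is pink or yellow; of the rest the larger one is meant.

How it is judged (in metres and radians):
On the way:
1. the cover, still held and level, has both pins started in its holes (z of cover_bar in the frame of mould_seat between 0.045 and 0.064 m and horizontal distance between cover_bar and mould_seat below 0.01 m and angle between the y axis of cover_bar and the y axis of mould_seat, either way round below 0.12 rad and angle between cover_bar's own z axis and vertical below 0.12 rad and contact force between the fingers and cover above 1 N), for 0.05 s.
At the end, for the whole second after the job is handed in: The cover lies flush on the mould with both pins through its holes (bar centre 39 to 44.5 mm above the mould's top centre and within 6 mm of it sideways, long sides aligned within 0.08 rad, tilt under 0.03 rad), released and at rest (z of cover_bar in the frame of mould_seat between 0.039 and 0.0445 m and horizontal distance between cover_bar and mould_seat below 0.006 m and angle between the y axis of cover_bar and the y axis of mould_seat, either way round below 0.08 rad and angle between cover_bar's own z axis and vertical below 0.03 rad and linear speed of cover below 0.01 m/s); the robot touches nothing.
It fails at once if the cover is let go over the mould before it is home (more than 6 mm too high) (contact force between the fingers and cover below 0.1 N and horizontal distance between cover_bar and mould_seat below 0.08 m and z of cover_bar in the frame of mould_seat above 0.048 m).
It fails at once if the cover is more than 0.2 rad (11 degrees) off level while it is down among the pins (angle between cover_bar's own z axis and vertical above 0.2 rad and horizontal distance between cover_bar and mould_seat below 0.03 m and z of cover_bar in the frame of mould_seat below 0.064 m).
It fails at once if the cover is pressed or struck on the mould with more than 80 N (contact force between cover and mould above 80 N).
It fails at once if the mallet, the pail or the pan is moved more than 30 mm (distance of any of mallet, pail, pan from where it was at the start of the episode above 0.03 m).
It also fails if it takes over 51 s, if anything falls off the work surface, if the arm or the gripper's body presses on something with over 40 N, if the wrist force passes 120 N, or if a joint passes its speed limit or range.

### The arm

A 6-joint arm with a two-finger parallel gripper is mounted at the origin on the work surface. World frame = base frame: x ahead of the robot, y to its left, z up, the work surface at z = 0. Lengths are in mm, angles in rad, forces in N, time in s.
With the tool pointing down it reaches from about 275 to 1000 mm from the base axis. Payload 8.4 kg.
Tool frame: the origin (TCP) lies midway between the tips of the shut fingers; the grasp point (between the pads) lies 19 mm behind it; z points along the fingers, x is the direction in which the jaws open and shut, and the axes are right-handed (so a half turn about z gives the same grasp; the last joint's range is limited). The gripper opens to 85 mm and grips with 20 to 120 N. Pads are 22 mm wide; open, the fingers measure 114 mm over their backs; the gripper's body (76 mm by 85 mm) begins 54 mm behind the grasp point. The pads swing forward as they close: fully open they stand 13 mm farther back than shut.
Start: joints at [-1.174, 0.353, 1.633, -0, 1.155, -0.002], TCP at [242.694, -575.958, 231.281] pointing down, gripper open.
Joint ranges: [-2.63, 2.63], [-0.92, 2.1], [0.06, 2.66], [-1.3, 4.44], [0, 2.69], [-3.02, 3.02]. Speed limits (rad/s): [2.22, 2.22, 2.79, 3.14, 3.14, 3.14].

### API

Orientations are given as [roll, pitch, yaw] about the fixed x, y, z axes, in that order (R = Rz(yaw) Ry(pitch) Rx(roll)).
In Python, from rig import sense, grab_frame, camera_model, job gives the robot as it stands.
- The arm moves only by the tool arm_command, never from a script. Its argument "plan" is a list of rows, each an object with "translation": the shift along the tool's x, y, z in cm, a list of three; "twist": the turn about the tool's z in rad; "gripper": the opening, from 0 (shut) to 1 (fully open). A call has exactly 5 rows; each row is the pose to reach, as a shift and turn from the pose measured when the call began, along the tool's axes at that moment; what a row does not reach only later rows make up. A row lasts 1/12 s, in which the tool goes at most 41.7 mm and 7.16 degrees, less where a joint would pass 70% of its speed; a pose out of reach is approached as far as the arm can. A call with a gripper value outside its range is refused whole. The fingers move at their own pace and stop on an object; "squeeze" is the grip in N (left out, the last holds). Time passes only in rows, so rows that repeat a pose let the fingers close, or fill a call up. It gives the time, the measured TCP pose, the force and the opening at its end, in the units of the state.
- sense(): the state, without advancing time (a new reading comes with each control period).
- grab_frame(name): name is "scene" or "side" or "wrist"; returns the picture (480x640x3 uint8, blue, green, red); there is no depth.
- camera_model(name): a dict with "fx", "fy", "cx", "cy" (pixels), "pose" (4x4, takes a point from camera to world coordinates). Camera axes: x right, y down, z forward; pixel columns grow to the right and rows downward; lengths in mm; the calibration is good to about 2 mm. The wrist camera is an equidistant fisheye: a pixel r from the principal point sees the ray r / f radians off the axis. A picture is of the moment at which its call begins: read the wrist's pose just before it. camera_model takes no time and is no camera call; for the wrist camera it gives the pose at the moment of the call.
- job.sign_off(): hands the job in, once; it reports no verdict.
The state is a dict: "clock": time; "qpos": joint angles; "qvel": joint speeds; "joint_efforts": joint torques, N m; "eef_pos": TCP position; "tcp_rot": TCP orientation; "contact_force": force on the tool from outside, world axes, zero at the start; "wrist_torque": the same for the moment, N m; "opening": opening from 0.0 (shut) to 1.0 (fully open).
Only numpy, scipy, OpenCV 4.12 (cv2) and the standard library are available. Lean on these libraries where they do the work, as an engineer would, in place of code of your own. Each camera call takes 0.05 s, during which the arm holds its last target.

## Working session

There is one attempt and no reset: what is moved stays moved. The work goes in short steps, Python scripts to look and compute and a tool call to move; the robot and the scene stay as the last step left them, time stands still between calls to the robot, and variables do not carry over. Pictures are saved under pics/ and viewed, and the job is handed in when it is done.

Besides the shell and the picture viewer there is one more tool, called as name(argument=value, ...), one argument or row to a line, values as JSON. arm_command: Moves the arm, as the interface text tells. Its arguments: {"type":"object","properties":{"plan":{"type":"array","items":{"type":"object","properties":{"translation":{"type":"array","items":{"type":"number"}},"twist":{"type":"number"},"gripper":{"type":"number"}}}},"squeeze":{"type":"number"}},"required":["plan"]}

```bash
mkdir -p pics; ls; python3 - <<'E'
from rig import sense, grab_frame, camera_model, job
import cv2
print(sense())
for n in("scene","side","wrist"):
    m=camera_model(n);print(n,m)
    cv2.imwrite(f"pics/{n}0.png",grab_frame(n))
E
```

```text
pics
{'clock': 0.0, 'qpos': array([-1.17439779e+00,  3.53629115e-01,  1.63411004e+00,  1.33418459e-05,
        1.15523590e+00, -2.39077191e-03]), 'qvel': array([ 0.00029301, -0.00091156, -0.00103889, -0.00123637,  0.00027881,
       -0.00256035]), 'joint_efforts': array([-3.61793303e-03, -6.05258131e+01, -3.42060935e+01, -5.82585435e-04,
        9.29227739e-03, -2.63733773e-05]), 'eef_pos': array([ 242.51592095, -575.51726773,  230.58389453]), 'tcp_rot': array([-3.14157715e+00,  1.38236018e-03, -1.17201240e+00]), 'contact_force': array([0.71605234, 0.55011158, 0.12153961]), 'wrist_torque': array([0.0075318 , 0.04681348, 0.03386744]), 'opening': 0.9997914678864026}
scene {'fx': 595.5265716414349, 'fy': 595.5265716414349, 'cx': 326.0611042157025, 'cy': 240.9966071668543, 'pose': array([[ 8.63545163e-01,  3.81490309e-01, -3.29780071e-01,
         1.10940085e+03],
       [ 5.04174152e-01, -6.40311216e-01,  5.79491131e-01,
        -1.05061040e+03],
       [ 9.90837211e-03, -6.66683351e-01, -7.45275207e-01,
         1.44494273e+03],
       [ 0.00000000e+00,  0.00000000e+00,  0.00000000e+00
[... 247 characters left out ...]
637e-01,  5.07731203e-01, -6.54566340e-01,
         1.20179715e+03],
       [ 2.22659087e-02, -7.80643452e-01, -6.24579883e-01,
         1.23839679e+03],
       [ 0.00000000e+00,  0.00000000e+00,  0.00000000e+00,
         1.00000000e+00]])}
wrist {'fx': 371.64829954431775, 'fy': 371.64829954431775, 'cx': 317.65337467270695, 'cy': 239.8348141652579, 'pose': array([[ 3.88617811e-01, -8.72067335e-01, -2.97447071e-01,
         3.19785251e+02],
       [-9.21398965e-01, -3.67943721e-01, -1.25065442e-01,
        -5.42714190e+02],
       [-3.78295245e-04,  3.22670081e-01, -9.46511424e-01,
         3.74181000e+02],
       [ 0.00000000e+00,  0.00000000e+00,  0.00000000e+00,
         1.00000000e+00]])}
```

View pics/scene0.png

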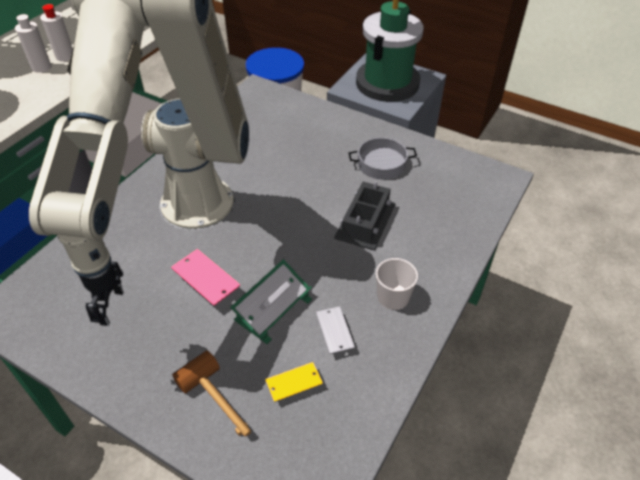

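View pics/side0.png

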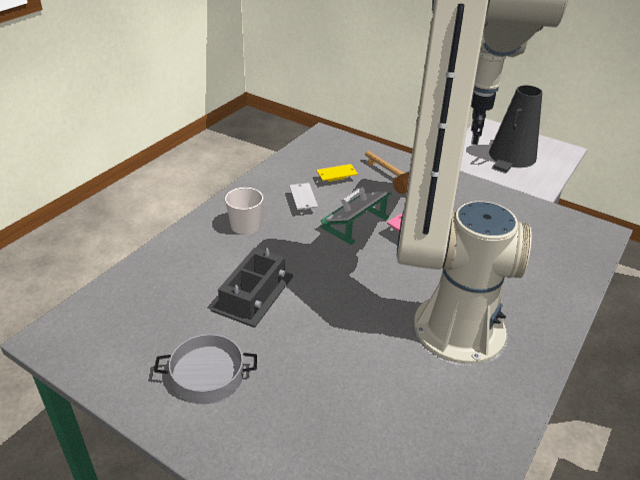

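View pics/wrist0.png

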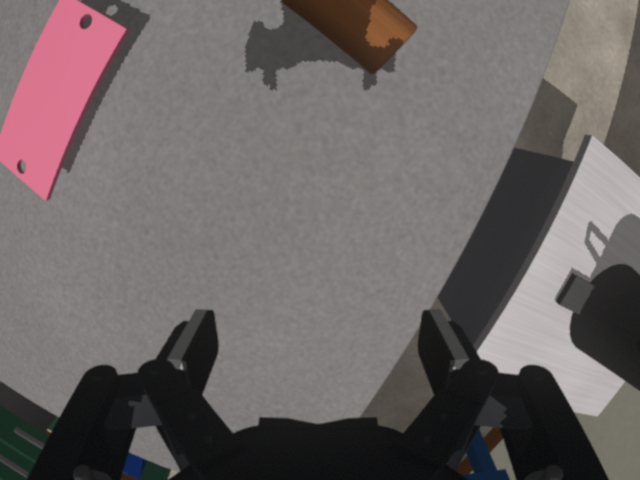

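```bash
cat > h.py <<'E'
import numpy as np, cv2
from rig import sense, grab_frame, camera_model
def ray(n,uv,m=None):
    m=m or camera_model(n); u=(uv[0]-m['cx'])/m['fx']; v=(uv[1]-m['cy'])/m['fy']
    if n=='wrist':
        r=np.hypot(u,v); d=np.array([u/r*np.sin(r),v/r*np.sin(r),np.cos(r)]) if r>1e-9 else np.array([0,0,1.])
    else: d=np.array([u,v,1.])
    P=m['pose']; d=P[:3,:3]@d; return P[:3,3],d/np.linalg.norm(d)
def onz(n,uv,z,m=None):
    o,d=ray(n,uv,m); return o+d*(z-o[2])/d[2]
def tri(*rays):
    A=np.zeros((3,3));b=np.zeros(3)
    for o,d in rays:
        M=np.eye(3)-np.outer(d,d);A+=M;b+=M@o
    p=np.linalg.solve(A,b); return p,[np.linalg.norm((np.eye(3)-np.outer(d,d))@(p-o)) for o,d in rays]
def proj(n,p,m=None):
    m=m or camera_model(n);P=m['pose'];c=P[:3,:3].T@(np.asarray(p,float)-P[:3,3])
    if n=='wrist':
        s=np.hypot(c[0],c[1]);r=np.arctan2(s,c[2]);x=c[:2]/max(s,1e-9)*r
    else: x=c[:2]/c[2]
    return np.array([x[0]*m['fx']+m['cx'],x[1]*m['fy']+m['cy']])
def crop(im,x0,y0,x1,y1,k,fn):
    cv2.imwrite(fn,cv2.resize(im[y0:y1,x0:x1],None,fx=k,fy=k,interpolation=cv2.INTER_CUBIC))
E
python3 - <<'E'
from h import *
s=cv2.imread('pics/scene0.png');d=cv2.imread('pics/side0.png')
crop(s,220,250,320,345,6,'pics/s_rack.png')
crop(s,330,175,400,250,8,'pics/s_mould.png')
crop(d,310,175,400,245,8,'pics/d_rack.png')
crop(d,205,240,300,330,6,'pics/d_mould.png')
E
```

```text
(no output)
```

View pics/s_rack.png

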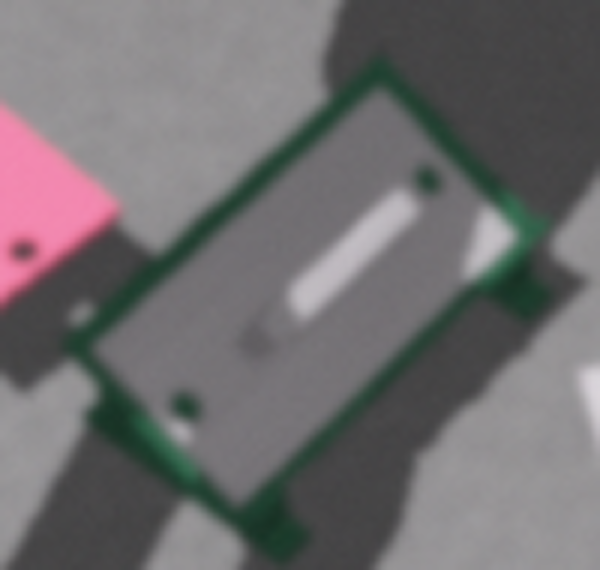

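View pics/d_rack.png

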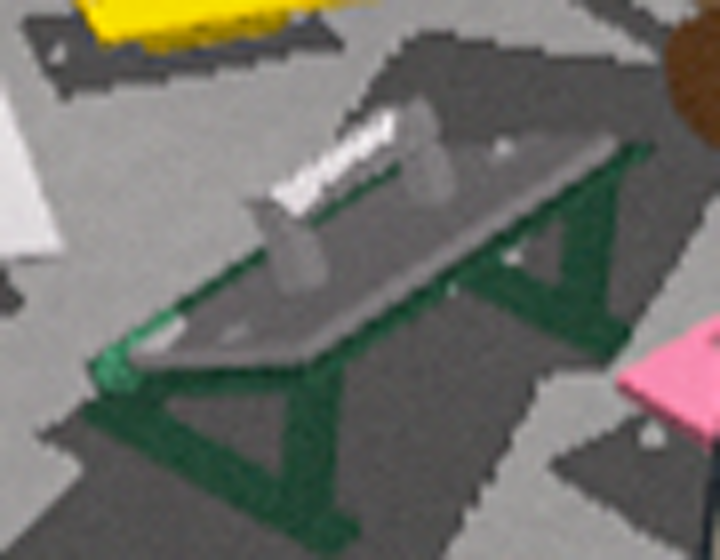

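View pics/s_mould.png

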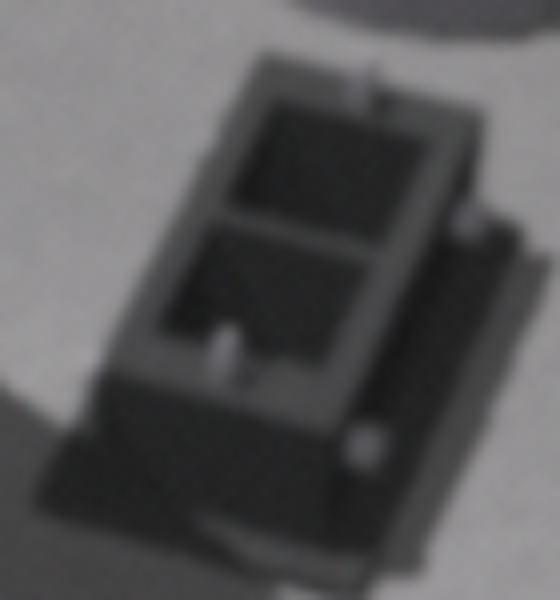

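View pics/d_mould.png

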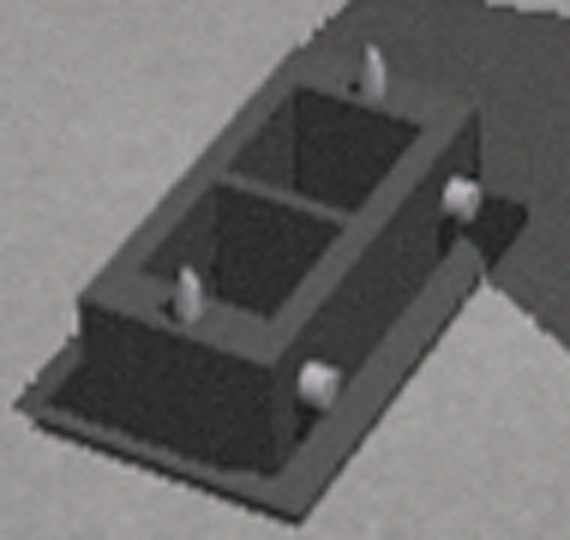

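```bash
python3 - <<'E'
from h import *
np.set_printoptions(precision=1,suppress=True)
c=lambda p,x0,y0,k:((p[0]+.5)/k-.5+x0,(p[1]+.5)/k-.5+y0)
S=lambda p:ray('scene',c(p,330,175,8)); D=lambda p:ray('side',c(p,205,240,6))
for a,b in [((228,325),(188,268)),((366,68),(372,48)),((110,370),(80,302)),((330,430),(278,362)),((482,115),(480,110))]:
    print('mould',*tri(S(a),D(b)))
for a in [(265,55),(482,115),(330,430),(110,370)]: print('s80',onz('scene',c(a,330,175,8),80))
for a in [(80,302),(278,362),(480,110)]: print('d80',onz('side',c(a,205,240,6),80))
S=lambda p:ray('scene',c(p,220,250,6)); D=lambda p:ray('side',c(p,310,175,8))
for a,b in [((428,180),(237,332)),((185,406),(503,148))]: print('hole',*tri(S(a),D(b)))
for a,b in [((412,198),(275,190)),((300,307),(400,113))]: print('bar top',*tri(S(a),D(b)))
print(camera_model('wrist')['pose'],sense()['eef_pos'])
E
```

```text
mould [545.7 226.4  32.6] [np.float64(37.01863018392284), np.float64(37.01863018392275)]
mould [532.3 207.4 173.6] [np.float64(31.09911865980218), np.float64(31.09911865980231)]
mould [542.7 232.9  12. ] [np.float64(86.85866649801842), np.float64(86.85866649801854)]
mould [553.4 220.7 -30.7] [np.float64(5.612705638943445), np.float64(5.612705638943443)]
mould [533.  204.6 146.8] [np.float64(79.30121282992775), np.float64(79.30121282992792)]
s80 [475.6 307.4  80. ]
s80 [570.8 321.3  80. ]
s80 [599.2 128.7  80. ]
s80 [509.1 112.9  80. ]
d80 [570.8 325.4  80. ]
d80 [474.9 304.1  80. ]
d80 [502.5 114.3  80. ]
hole [ 488.9 -162.8   67.5] [np.float64(1.1638061660491659), np.float64(1.1638061660492454)]
hole [ 465.  -333.5   69.9] [np.float64(1.4151989539246814), np.float64(1.4151989539247534)]
bar top [ 503.  -203.1  107.2] [np.float64(2.4532336327748787), np.float64(2.4532336327747015)]
bar top [ 491.8 -281.6  105.1] [np.float64(2.6467146062675497), np.float64(2.646714606267556)]
[[   0.4   -0.9   -0.3  319.8]
 [  -0.9   -0.4   -0.1 -542.8]
 [  -0.     0.3   -0.9  374.3]
 [   0.     0.     0.     1. ]] [ 242.6 -575.6  230.7]
```

arm_command(
  plan=[
    {"translation":[-2,-3.5,-0.4],"twist":-0.1,"gripper":1},
    {"translation":[-4,-7,-0.8],"twist":-0.2,"gripper":1},
    {"translation":[-6,-10.5,-1.2],"twist":-0.3,"gripper":1},
    {"translation":[-8,-14,-1.6],"twist":-0.4,"gripper":1},
    {"translation":[-10,-17.5,-2],"twist":-0.5,"gripper":1},
  ],
  squeeze=20,
)

```text
clock: 0.57
eef_pos: [365.6, -413.9, 250.8]
tcp_rot: [-3.141, 0.001, -0.668]
contact_force: [1.2, -0.7, -0.5]
opening: 1.001
```

```bash
cat >> h.py <<'E'
def go(x,y,z,yaw):
    s=sense();import math
    from scipy.spatial.transform import Rotation as R
    M=R.from_euler('xyz',s['tcp_rot']).as_matrix()
    d=M.T@(np.array([x,y,z])-s['eef_pos'])/10
    cy=math.atan2(M[1,0],M[0,0])
    print('t',round(float(s['clock']),2),'pos',s['eef_pos'].round(1),'yaw',round(cy,4),'F',s['contact_force'].round(1),'op',round(float(s['opening']),3),'MOVE cm',d.round(2),'twist',round(-(yaw-cy),4),'axis',M[:,2].round(4))
E
python3 -c "
from h import *
go(494,-250,250,-.14)"
```

```text
t 0.57 pos [ 365.6 -413.9  250.8] yaw -0.6677 F [ 1.2 -0.7 -0.5] op 1.001 MOVE cm [ -0.06 -20.82   0.1 ] twist -0.5277 axis [-6.0e-04  1.3e-03 -1.0e+00]
```

arm_command(
  plan=[
    {"translation":[0,-4.1,0],"twist":-0.11,"gripper":1},
    {"translation":[0,-8.2,0],"twist":-0.22,"gripper":1},
    {"translation":[0,-12.3,0],"twist":-0.33,"gripper":1},
    {"translation":[0,-16.4,0],"twist":-0.44,"gripper":1},
    {"translation":[0,-20.8,0],"twist":-0.528,"gripper":1},
  ],
)

```text
clock: 0.98
eef_pos: [493.7, -250.6, 251.0]
tcp_rot: [-3.14, 0.001, -0.134]
contact_force: [0.6, -0.4, -0.9]
opening: 0.997
```

```bash
python3 -c "
from h import *
go(494,-250,250,-.14)
import pickle
m=camera_model('wrist');im=grab_frame('wrist');cv2.imwrite('pics/w1.png',im);pickle.dump(m,open('w1.pkl','wb'))"
```

```text
t 0.98 pos [ 493.7 -250.6  251. ] yaw -0.134 F [ 0.6 -0.4 -0.9] op 0.997 MOVE cm [ 0.02 -0.06  0.1 ] twist 0.006 axis [-6.0e-04  1.2e-03 -1.0e+00]
```

View pics/w1.png

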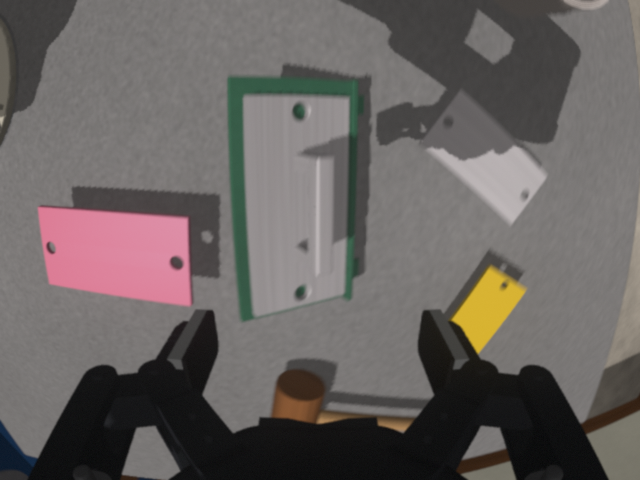

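```bash
python3 - <<'E'
from h import *
import pickle
m=pickle.load(open('w1.pkl','rb'));im=cv2.imread('pics/w1.png')
crop(im,225,70,365,325,3,'pics/w1c.png')
p0=np.array([488.9,-162.8,68]);p1=np.array([465,-333.5,68])
print([proj('wrist',p,m).round(1) for p in (p0,p1,(494,-250.5,98))])
print(onz('wrist',(300,111),68.7,m),onz('wrist',(300,293),68.7,m))
E
```

```text
[array([298. , 115.1]), array([299.5, 296. ]), array([317.4, 220.1])]
[ 491.11223237 -159.52060155   68.7       ] [ 466.04007392 -329.91252586   68.7       ]
```

View pics/w1c.png

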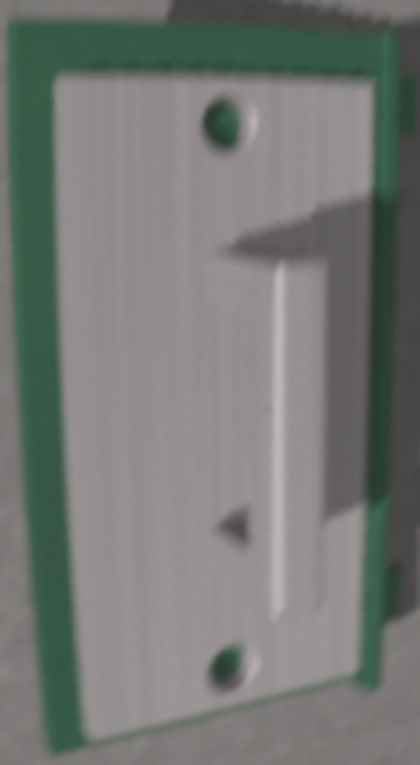

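```bash
python3 - <<'E'
from h import *
import pickle
np.set_printoptions(precision=1,suppress=True)
m=pickle.load(open('w1.pkl','rb'))
a=onz('wrist',(302,111.3),68.7,m);b=onz('wrist',(303,292),68.7,m)
print(a,b,(a+b)/2,np.linalg.norm(a-b),np.arctan2(-(a-b)[0],(a-b)[1]))
for uv in [(325,158),(324,274),(325,215.5)]: print(onz('wrist',uv,105.9,m))
# expected bar corners
psi=-.145;c=(a+b)/2;x=np.array([np.cos(psi),np.sin(psi),0]);y=np.array([-np.sin(psi),np.cos(psi),0]);z=np.array([0,0,1.])
n=.5*x+.866*z;X=np.cross(y,n);B=c+34*n;print('B',B)
for sx,sy,sz in [(8,50,9),(-8,50,9),(8,-50,9),(-8,-50,9),(-8,-50,-9),(-8,50,-9)]: print((proj('wrist',B+X*sx+y*sy+n*sz,m)-[225,70])*3)
E
```

```text
[ 492.8 -160.    68.7] [ 469.1 -329.2   68.7] [ 481.  -244.6   68.7] 170.81703112601514 -0.1389090354274744
[ 506.8 -199.4  105.9]
[ 493.5 -296.1  105.9]
[ 500.9 -245.3  105.9]
B [ 497.8 -247.1   98.1]
[335.6 257.4]
[282.8 259.7]
[326.5 609.3]
[278.3 620.4]
[247.6 598. ]
[249.  253.4]
```

```bash
python3 -c "
from h import *
go(496.5,-247,81,-.14)"
```

```text
t 1.03 pos [ 497.8 -245.4  251. ] yaw -0.1265 F [3.3 3.8 0.5] op 1.0 MOVE cm [-0.14  0.26 17.  ] twist 0.0135 axis [ 0.0021  0.0043 -1.    ]
```

arm_command(
  plan=[
    {"translation":[-0.1,0.2,3],"twist":0.013,"gripper":0.5},
    {"translation":[-0.1,0.2,6],"twist":0.013,"gripper":0.5},
    {"translation":[-0.1,0.2,9],"twist":0.013,"gripper":0.5},
    {"translation":[-0.1,0.2,12],"twist":0.013,"gripper":0.5},
    {"translation":[-0.1,0.2,12],"twist":0.013,"gripper":0.5},
  ],
)

```text
clock: 1.45
eef_pos: [493.4, -244.8, 125.8]
tcp_rot: [-3.134, 0.007, -0.139]
contact_force: [-1.5, 0.5, -0.3]
opening: 0.5
```

```bash
python3 -c "
from h import *
go(496.5,-247,81,-.14)
import pickle
m=camera_model('wrist');im=grab_frame('wrist');cv2.imwrite('pics/w2.png',im);pickle.dump(m,open('w2.pkl','wb'))
go(496.5,-247,81,-.14)"
```

```text
t 1.45 pos [ 493.4 -244.8  125.8] yaw -0.1393 F [-1.5  0.5 -0.3] op 0.5 MOVE cm [0.37 0.21 4.48] twist 0.0007 axis [-0.0058  0.0083 -0.9999]
t 1.5 pos [ 494.8 -245.6  128.5] yaw -0.1395 F [-0.2 -0.3  0.3] op 0.499 MOVE cm [0.21 0.15 4.75] twist 0.0005 axis [-0.0034  0.0071 -1.    ]
```

View pics/w2.png

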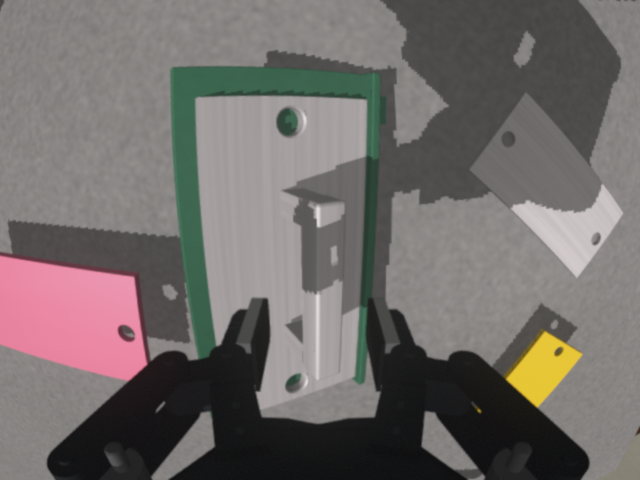

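```bash
python3 - <<'E'
from h import *
import pickle
np.set_printoptions(precision=1,suppress=True)
m=pickle.load(open('w2.pkl','rb'));im=cv2.imread('pics/w2.png')
crop(im,190,80,390,410,2.4,'pics/w2c.png')
psi=-.14;c=np.array([481.,-244.6,68.7]);x=np.array([np.cos(psi),np.sin(psi),0]);y=np.array([-np.sin(psi),np.cos(psi),0]);z=np.array([0,0,1.])
n=.5*x+.866*z;X=np.cross(y,n);B=c+34*n
print('holes',proj('wrist',c+86*y,m),proj('wrist',c-86*y,m))
for sx,sy,sz in [(8,50,9),(-8,50,9),(8,-50,9),(-8,-50,9)]: print(proj('wrist',B+X*sx+y*sy+n*sz,m))
E
```

```text
holes [294.3 117.4] [299.5 381.1]
[351.8 195.5]
[321.9 199. ]
[345.2 370.8]
[320.9 379.9]
```

View pics/w2c.png

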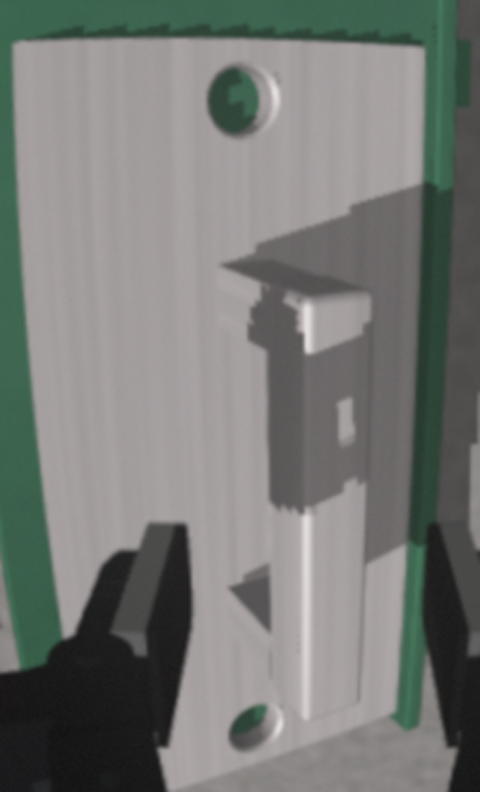

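```bash
python3 -c "
from h import *
go(495.7,-248.5,81,-.14)"
```

```text
t 1.5 pos [ 494.8 -245.6  128.5] yaw -0.1395 F [-0.2 -0.3  0.3] op 0.499 MOVE cm [0.15 0.31 4.75] twist 0.0005 axis [-0.0034  0.0071 -1.    ]
```

arm_command(
  plan=[
    {"translation":[0.1,0.2,1.5],"twist":0,"gripper":0.5},
    {"translation":[0.15,0.3,3],"twist":0,"gripper":0.5},
    {"translation":[0.15,0.3,4],"twist":0,"gripper":0.5},
    {"translation":[0.15,0.3,4.7],"twist":0,"gripper":0.5},
    {"translation":[0.15,0.3,4.7],"twist":0,"gripper":0.5},
  ],
)

```text
clock: 1.92
eef_pos: [495.5, -248.4, 81.4]
tcp_rot: [-3.135, 0.005, -0.14]
contact_force: [-1.2, 1.1, 0.3]
opening: 0.501
```

```bash
python3 -c "
from h import *
cv2.imwrite('pics/side3.png',grab_frame('side')[150:270,290:430].repeat(5,0).repeat(5,1))
go(495.7,-248.5,81,-.14)"
```

```text
t 1.97 pos [ 495.8 -248.5   82. ] yaw -0.1397 F [0.1 0.6 0.1] op 0.501 MOVE cm [-0.01 -0.    0.1 ] twist 0.0003 axis [-0.0034  0.0071 -1.    ]
```

View pics/side3.png

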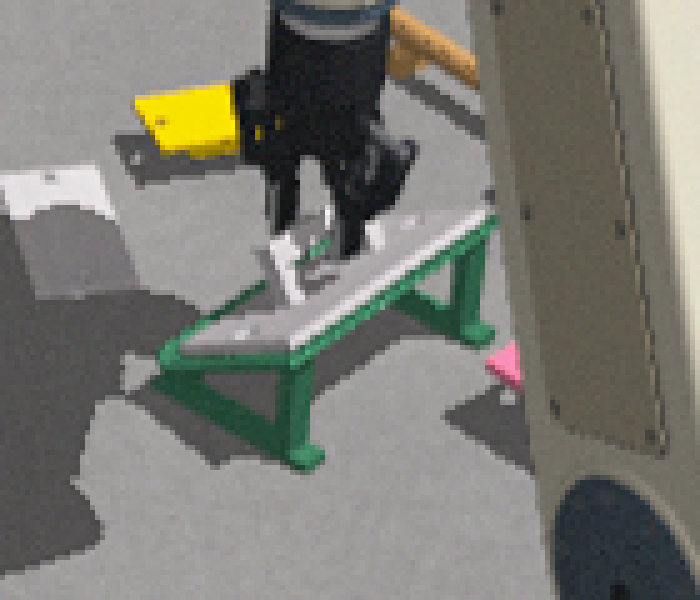

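Fingers straddle the bar near (320,240) in the enlarged crop. Close gently.

arm_command(
  plan=[
    {"translation":[0,0,0],"twist":0,"gripper":0.35},
    {"translation":[0,0,0],"twist":0,"gripper":0.25},
    {"translation":[0,0,0],"twist":0,"gripper":0.1},
    {"translation":[0,0,0],"twist":0,"gripper":0.1},
    {"translation":[0,0,0],"twist":0,"gripper":0.1},
  ],
  squeeze=20,
)

```text
clock: 2.38
eef_pos: [496.1, -248.8, 83.1]
tcp_rot: [-3.136, 0.004, -0.14]
contact_force: [-1.6, 0.6, 5.0]
opening: 0.246
```

arm_command(
  plan=[
    {"translation":[0,0,-0.3],"twist":0,"gripper":0.1},
    {"translation":[0,0,-0.6],"twist":0,"gripper":0.1},
    {"translation":[0,0,-1.0],"twist":0,"gripper":0.1},
    {"translation":[0,0,-1.5],"twist":0,"gripper":0.1},
    {"translation":[0,0,-2],"twist":0,"gripper":0.1},
  ],
)

```text
clock: 2.8
eef_pos: [496.0, -248.8, 103.4]
tcp_rot: [-3.135, 0.004, -0.139]
contact_force: [-0.6, -0.4, -5.1]
opening: 0.245
```

```bash
python3 -c "
from h import *
cv2.imwrite('pics/side4.png',grab_frame('side')[150:270,290:430].repeat(5,0).repeat(5,1))
cv2.imwrite('pics/w4.png',grab_frame('wrist'))
go(495.7,-248.5,81,-.14)"
```

```text
t 2.9 pos [ 496.7 -249.2  104. ] yaw -0.1396 F [ 0.1 -0.2 -5.8] op 0.243 MOVE cm [-0.1  -0.04  2.3 ] twist 0.0004 axis [-0.0013  0.0059 -1.    ]
```

View pics/side4.png

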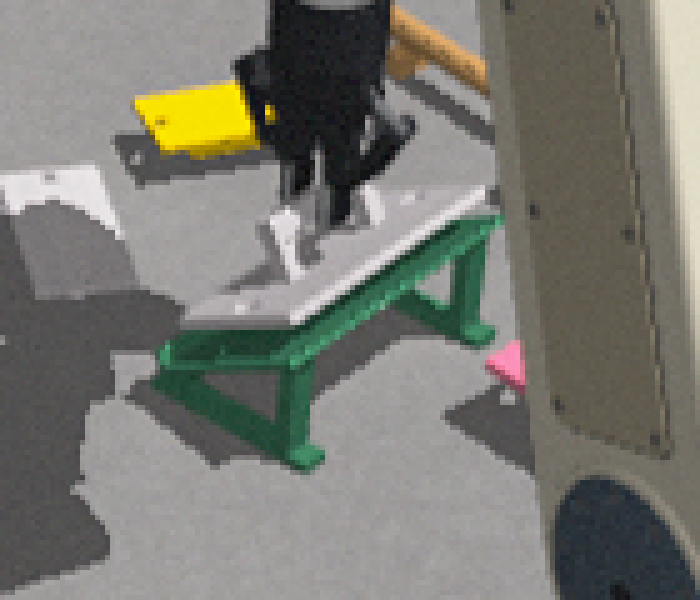

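View pics/w4.png

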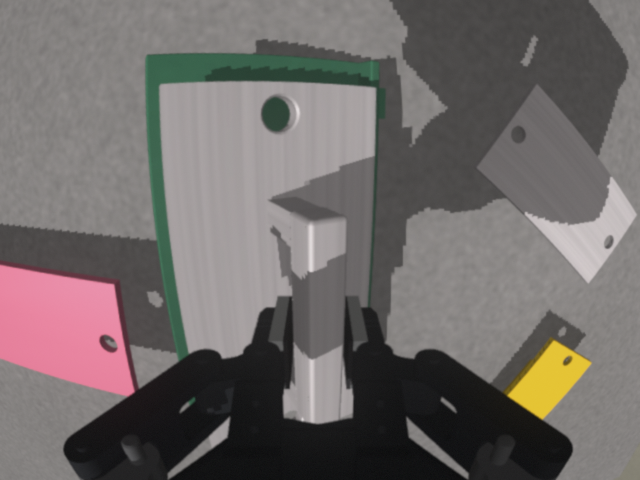

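arm_command(
  plan=[
    {"translation":[0,0,-1],"twist":0,"gripper":0.1},
    {"translation":[0,0,-2],"twist":0,"gripper":0.1},
    {"translation":[0,0,-3],"twist":0,"gripper":0},
    {"translation":[0,0,-3.5],"twist":0,"gripper":0},
    {"translation":[0,0,-3.5],"twist":0,"gripper":0},
  ],
  squeeze=70,
)

```text
clock: 3.32
eef_pos: [497.8, -249.9, 141.0]
tcp_rot: [-3.137, -0.001, -0.14]
contact_force: [-0.0, -0.5, -5.4]
opening: 0.217
```

```bash
python3 -c "
from h import *
cv2.imwrite('pics/side5.png',grab_frame('side')[130:250,290:430].repeat(5,0).repeat(5,1))
go(495.7,-248.5,81,-.14)"
```

```text
t 3.37 pos [ 497.3 -249.7  140.1] yaw -0.1396 F [ 0.1 -0.1 -5.9] op 0.219 MOVE cm [-0.17 -0.07  5.91] twist 0.0004 axis [ 4.e-04  5.e-03 -1.e+00]
```

View pics/side5.png

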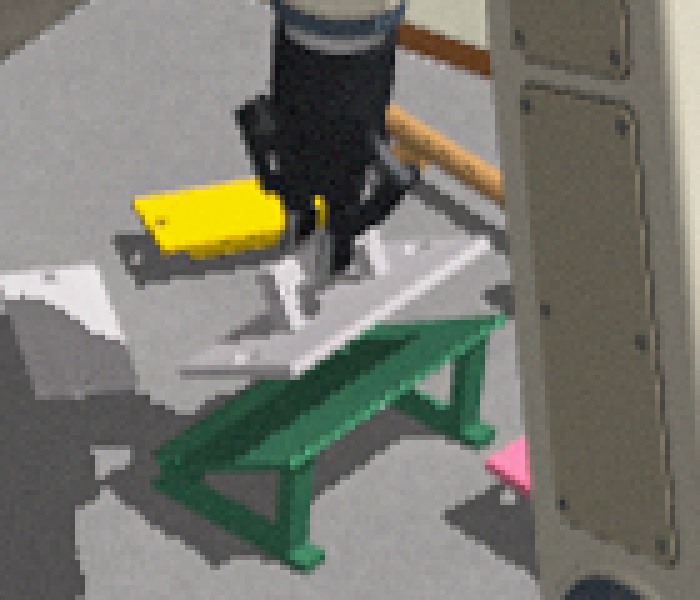

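arm_command(
  plan=[
    {"translation":[0,0,-1],"twist":0,"gripper":0},
    {"translation":[0,0,-2],"twist":0,"gripper":0},
    {"translation":[0,0,-3],"twist":0,"gripper":0},
    {"translation":[0,0,-4],"twist":0,"gripper":0},
    {"translation":[0,0,-4],"twist":0,"gripper":0},
  ],
  squeeze=115,
)

```text
clock: 3.78
eef_pos: [498.6, -250.6, 182.8]
tcp_rot: [-3.138, -0.003, -0.14]
contact_force: [0.7, -0.4, -4.9]
opening: 0.198
```

```bash
python3 -c "
from h import *
import pickle
m=camera_model('wrist');im=grab_frame('wrist');cv2.imwrite('pics/w6.png',im);pickle.dump(m,open('w6.pkl','wb'))
im=grab_frame('side');cv2.imwrite('pics/side6f.png',im);cv2.imwrite('pics/side6.png',im[110:230,290:430].repeat(5,0).repeat(5,1))
go(495.7,-248.5,81,-.14)"
```

```text
t 3.88 pos [ 497.6 -250.1  180.8] yaw -0.1396 F [-0.1 -0.  -4.9] op 0.194 MOVE cm [-0.22 -0.08  9.98] twist 0.0004 axis [ 0.0017  0.0044 -1.    ]
```

View pics/side6.png

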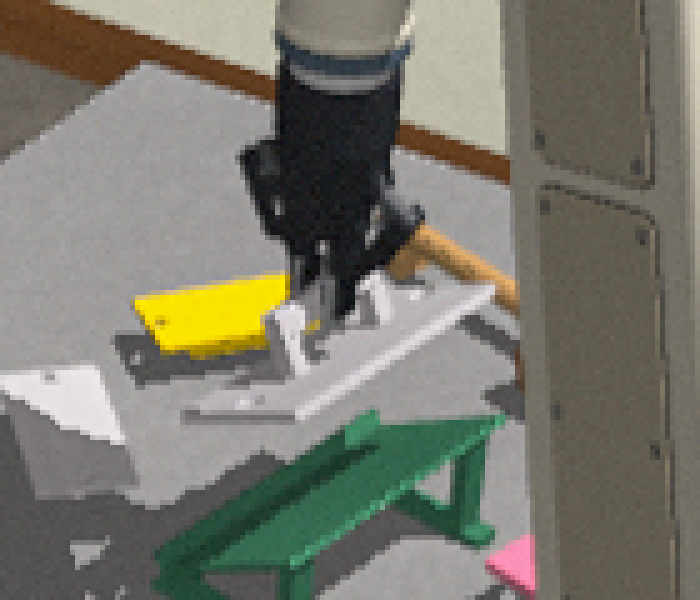

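View pics/w6.png

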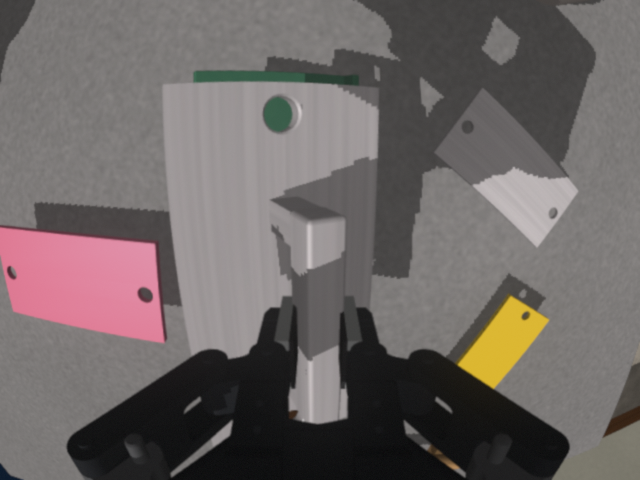

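```bash
cat >> h.py <<'E'
def cover(B,psi,th,al=0):
    # th tilt to +x about y, al roll about x
    from scipy.spatial.transform import Rotation as R
    M=(R.from_euler('z',psi)*R.from_euler('y',th)*R.from_euler('x',al)).as_matrix()
    f=lambda x,y,z:B+M@np.array([x,y,z],float)
    return {'hole+':f(0,86,-34),'hole-':f(0,-86,-34),'c++':f(50,100,-34),'c-+':f(-50,100,-34),'c+-':f(50,-100,-34),'c--':f(-50,-100,-34),'b++':f(8,50,9),'b-+':f(-8,50,9),'b-+l':f(-8,50,-9)}
E
python3 - <<'E'
from h import *
import pickle
np.set_printoptions(precision=1,suppress=True)
m=pickle.load(open('w6.pkl','rb'))
p=np.array([498.2,-250.4,182])
B=p+[0,0,17]
for th in (0,.17,.35,.52):
    c=cover(B,-.14,th)
    print(th,{k:proj('wrist',c[k],m).round() for k in ('hole+','c++','c-+','b++','b-+','b-+l')})
    print('   side',{k:((proj('side',c[k])-[290,110])*5).round() for k in c})
E
```

```text
0 {'hole+': array([315., 113.]), 'c++': array([430.,  85.]), 'c-+': array([201.,  86.]), 'b++': array([339., 221.]), 'b-+': array([291., 221.]), 'b-+l': array([294., 208.])}
   side {'hole+': array([229., 390.]), 'hole-': array([400., 282.]), 'c++': array([153., 367.]), 'c-+': array([277., 431.]), 'c+-': array([353., 246.]), 'c--': array([475., 303.]), 'b++': array([260., 303.]), 'b-+': array([280., 313.]), 'b-+l': array([278., 337.])}
0.17 {'hole+': array([302., 113.]), 'c++': array([411.,  86.]), 'c-+': array([184.,  85.]), 'b++': array([343., 219.]), 'b-+': array([296., 222.]), 'b-+l': array([290., 209.])}
   side {'hole+': array([236., 393.]), 'hole-': array([407., 285.]), 'c++': array([160., 382.]), 'c-+': array([284., 422.]), 'c+-': array([360., 260.]), 'c--': array([482., 294.]), 'b++': array([258., 304.]), 'b-+': array([278., 310.]), 'b-+l': array([280., 336.])}
0.35 {'hole+': array([288., 113.]), 'c++': array([391.,  86.]), 'c-+': array([167.,  84.]), 'b++': array([346., 218.]), 'b-+': array([302., 222.]), 'b-+l': array([287., 210.])}
   side {'hole+': array([243., 394.]), 'hole-': array([414., 286.]), 'c++': array([170., 397.]), 'c-+': array([290., 411.]), 'c+-': array([369., 273.]), 'c--': array([489., 282.]), 'b++': array([256., 306.]), 'b-+': array([276., 308.]), 'b-+l': array([282., 335.])}
0.52 {'hole+': array([275., 113.]), 'c++': array([371.,  86.]), 'c-+': array([152.,  83.]), 'b++': array([348., 217.]), 'b-+': array([308., 223.]), 'b-+l': array([284., 211.])}
   side {'hole+': array([250., 394.]), 'hole-': array([421., 286.]), 'c++': array([180., 409.]), 'c-+': array([293., 398.]), 'c+-': array([379., 285.]), 'c--': array([492., 270.]), 'b++': array([255., 308.]), 'b-+': array([273., 306.]), 'b-+l': array([283., 332.])}
```

```bash
python3 -c "
from h import *
go(390,-5,120,-.14)"
```

```text
t 3.88 pos [ 497.6 -250.1  180.8] yaw -0.1396 F [-0.1 -0.  -4.9] op 0.194 MOVE cm [-14.07 -22.74   6.17] twist 0.0004 axis [ 0.0017  0.0044 -1.    ]
```

arm_command(
  plan=[
    {"translation":[-1.5,-3,0],"twist":0,"gripper":0},
    {"translation":[-3.5,-6,0],"twist":0,"gripper":0},
    {"translation":[-5.5,-9,0],"twist":0,"gripper":0},
    {"translation":[-7.5,-12,0],"twist":0,"gripper":0},
    {"translation":[-9,-15,0],"twist":0,"gripper":0},
  ],
  squeeze=60,
)

```text
clock: 4.3
eef_pos: [427.0, -87.6, 180.6]
tcp_rot: [-3.137, 0.001, -0.14]
contact_force: [0.8, 1.0, -4.9]
opening: 0.196
```

```bash
python3 -c "
from h import *
go(390,-5,100,-.14)"
```

```text
t 4.3 pos [427.  -87.6 180.6] yaw -0.1402 F [ 0.8  1.  -4.9] op 0.196 MOVE cm [-4.81 -7.62  8.1 ] twist -0.0002 axis [-4.0e-04  4.9e-03 -1.0e+00]
```

arm_command(
  plan=[
    {"translation":[-2,-3,1],"twist":0,"gripper":0},
    {"translation":[-4,-6,3],"twist":0,"gripper":0},
    {"translation":[-4.8,-7.6,5.5],"twist":0,"gripper":0},
    {"translation":[-4.8,-7.6,8],"twist":0,"gripper":0},
    {"translation":[-4.8,-7.6,9.5],"twist":0,"gripper":0},
  ],
)

```text
clock: 4.72
eef_pos: [388.3, -4.0, 84.2]
tcp_rot: [-3.137, 0.003, -0.138]
contact_force: [-0.8, 0.5, -5.5]
opening: 0.199
```

arm_command(
  plan=[
    {"translation":[0,0,1],"twist":0,"gripper":0},
    {"translation":[0,0,2],"twist":0,"gripper":0},
    {"translation":[0,0,2.5],"twist":0,"gripper":0},
    {"translation":[0,0,2.5],"twist":0,"gripper":0},
    {"translation":[0,0,2.5],"twist":0,"gripper":0},
  ],
  squeeze=20,
)

```text
clock: 5.13
eef_pos: [388.3, -3.9, 59.2]
tcp_rot: [-3.137, 0.003, -0.138]
contact_force: [-0.4, 0.1, -5.5]
opening: 0.199
```

```bash
python3 -c "
from h import *
cv2.imwrite('pics/w7.png',grab_frame('wrist'));cv2.imwrite('pics/side7.png',grab_frame('side'))
go(390,-5,60,-.14)"
```

```text
t 5.23 pos [388.8  -4.   59.7] yaw -0.1379 F [ 0.2 -0.4 -5.6] op 0.198 MOVE cm [ 0.14  0.08 -0.03] twist 0.0021 axis [-0.0013  0.0049 -1.    ]
```

View pics/w7.png

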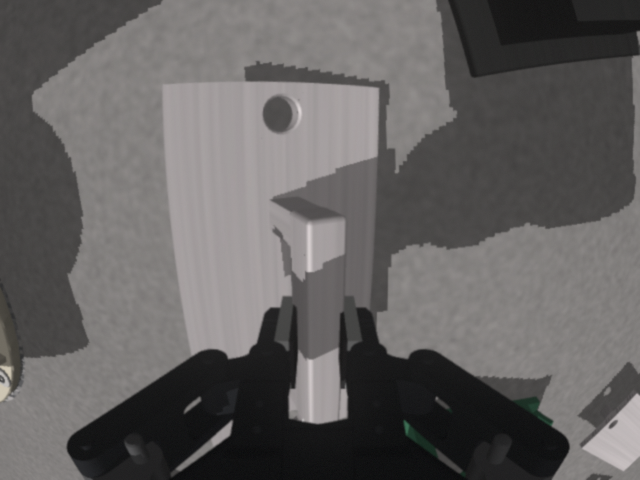

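View pics/side7.png

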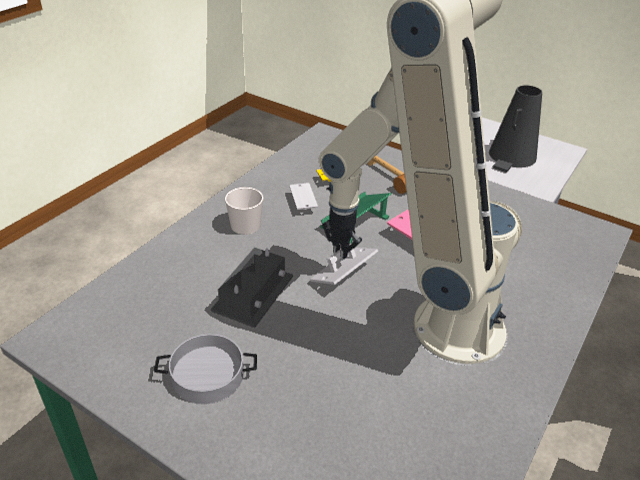

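arm_command(
  plan=[
    {"translation":[0,0,0.5],"twist":0,"gripper":0.1},
    {"translation":[0,0,1.0],"twist":0,"gripper":0.1},
    {"translation":[0,0,1.4],"twist":0,"gripper":0.1},
    {"translation":[0,0,1.8],"twist":0,"gripper":0.1},
    {"translation":[0,0,2.2],"twist":0,"gripper":0.1},
  ],
  squeeze=20,
)

```text
clock: 5.65
eef_pos: [388.1, -3.9, 37.2]
tcp_rot: [-3.137, 0.003, -0.138]
contact_force: [1.4, 0.1, -5.3]
opening: 0.195
```

arm_command(
  plan=[
    {"translation":[0,0,0.2],"twist":0,"gripper":0.1},
    {"translation":[0,0,0.4],"twist":0,"gripper":0.1},
    {"translation":[0,0,0.6],"twist":0,"gripper":0.1},
    {"translation":[0,0,0.8],"twist":0,"gripper":0.1},
    {"translation":[0,0,1.0],"twist":0,"gripper":0.1},
  ],
)

```text
clock: 6.07
eef_pos: [388.5, -3.8, 27.7]
tcp_rot: [-3.137, 0.003, -0.138]
contact_force: [-9.1, 1.1, 39.6]
opening: 0.184
```

```bash
python3 -c "
from h import *
im=grab_frame('wrist');cv2.imwrite('pics/w8.png',im);cv2.imwrite('pics/side8.png',grab_frame('side')[200:310,280:420].repeat(5,0).repeat(5,1))
go(390,-5,60,-.14)"
```

```text
t 6.17 pos [388.4  -3.8  27.7] yaw -0.138 F [-3.1  0.9  8.9] op 0.182 MOVE cm [ 0.17  0.08 -3.23] twist 0.002 axis [-0.0019  0.005  -1.    ]
```

View pics/w8.png

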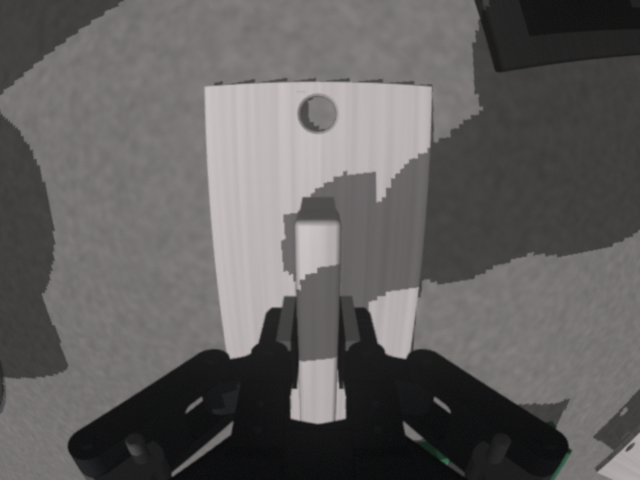

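View pics/side8.png

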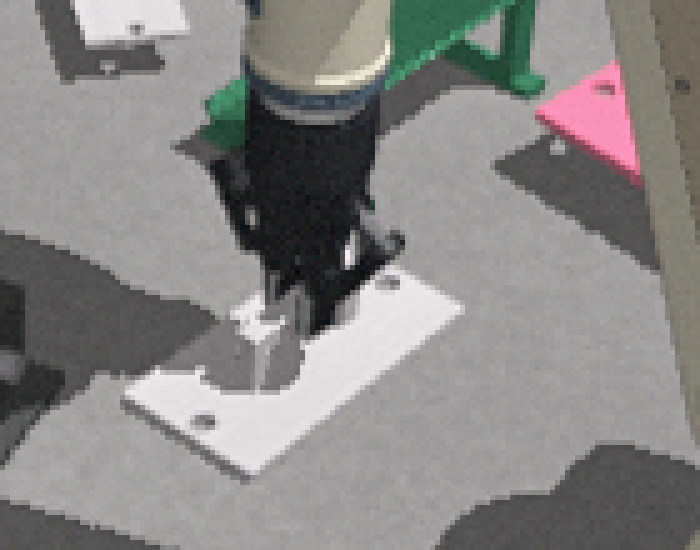

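arm_command(
  plan=[
    {"translation":[0,0,0],"twist":0,"gripper":0.3},
    {"translation":[0,0,0],"twist":0,"gripper":0.4},
    {"translation":[0,0,0],"twist":0,"gripper":0.4},
    {"translation":[0,0,0.2],"twist":0,"gripper":0.4},
    {"translation":[0,0,0.2],"twist":0,"gripper":0.4},
  ],
)

```text
clock: 6.58
eef_pos: [388.4, -3.8, 25.5]
tcp_rot: [-3.137, 0.002, -0.138]
contact_force: [-0.3, -0.5, 0.2]
opening: 0.396
```

```bash
python3 -c "
from h import *
import pickle
m=camera_model('wrist');im=grab_frame('wrist');cv2.imwrite('pics/w9.png',im);pickle.dump(m,open('w9.pkl','wb'))
crop(im,190,70,450,300,3,'pics/w9c.png')
go(390,-5,60,-.14)"
```

```text
t 6.63 pos [388.3  -3.8  25.5] yaw -0.138 F [-0.1  0.4  0.1] op 0.4 MOVE cm [ 0.17  0.08 -3.45] twist 0.002 axis [-0.0021  0.005  -1.    ]
```

View pics/w9c.png

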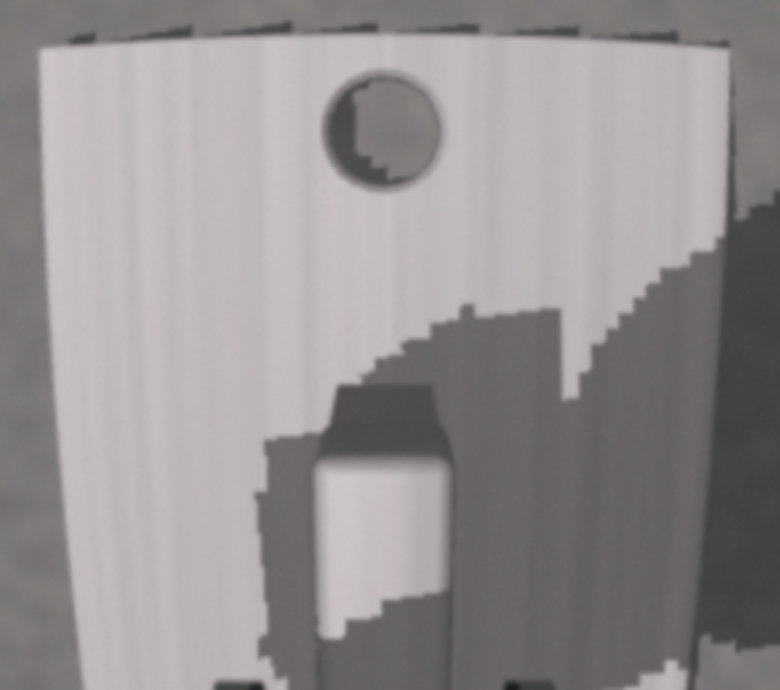

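```bash
python3 - <<'E'
from h import *
import pickle
from scipy.optimize import least_squares
m=pickle.load(open('w9.pkl','rb'))
ob={'hole+':(317.3,113.3),'c-+':(203.2,85.8),'c++':(432.9,84.6),'b-+':(295.5,223),'b++':(340,223)}
def f(p):
    c=cover(np.array([p[0],p[1],42]),p[2],0);return np.concatenate([proj('wrist',c[k],m)-ob[k] for k in ob])
r=least_squares(f,[388,-4,-.138]);print(r.x,r.fun.round(1))
E
```

```text
[ 3.89172735e+02 -4.19058333e+00 -1.34354758e-01] [ 0.4  0.4  0.   1.  -0.8  1.4 -1.8 -1.   2.  -1.1]
```

arm_command(
  plan=[
    {"translation":[0.1,0,0],"twist":-0.003,"gripper":0.3},
    {"translation":[0.1,0,0],"twist":-0.003,"gripper":0.1},
    {"translation":[0.1,0,0],"twist":-0.003,"gripper":0.1},
    {"translation":[0.1,0,0],"twist":-0.003,"gripper":0.1},
    {"translation":[0.1,0,0],"twist":-0.003,"gripper":0.1},
  ],
  squeeze=60,
)

```text
clock: 7.05
eef_pos: [389.3, -3.9, 25.6]
tcp_rot: [-3.137, 0.003, -0.135]
contact_force: [-1.1, -0.5, 5.2]
opening: 0.171
```

arm_command(
  plan=[
    {"translation":[0,0,-0.5],"twist":0,"gripper":0.1},
    {"translation":[0,0,-2],"twist":0,"gripper":0.1},
    {"translation":[0,0,-5],"twist":0,"gripper":0.1},
    {"translation":[0,0,-9],"twist":0,"gripper":0.1},
    {"translation":[0,0,-13],"twist":0,"gripper":0.1},
  ],
)

```text
clock: 7.47
eef_pos: [387.9, -4.6, 156.4]
tcp_rot: [-3.137, 0.006, -0.135]
contact_force: [1.5, -0.0, -5.2]
opening: 0.174
```

```bash
python3 -c "
from h import *
go(538,217,200,.155)"
```

```text
t 7.47 pos [387.9  -4.6 156.4] yaw -0.135 F [ 1.5 -0.  -5.2] op 0.174 MOVE cm [ 11.86 -23.99  -4.33] twist -0.29 axis [-0.0055  0.005  -1.    ]
```

```bash
python3 - <<'E'
from h import *
np.set_printoptions(precision=1,suppress=True)
s=cv2.imread('pics/scene0.png');d=cv2.imread('pics/side0.png')
c=lambda p,x0,y0,k:((p[0]+.5)/k-.5+x0,(p[1]+.5)/k-.5+y0)
S=lambda p:ray('scene',c(p,330,175,8)); D=lambda p:ray('side',c(p,205,240,6))
for a,b in [((228,325),(372,48)),((368,68),(188,268))]: print('pin',*tri(S(a),D(b)))
for a,b in [((110,370),(480,110)),((482,115),(80,302)),((265,55),(278,362))]: print('corner',*tri(S(a),D(b)))
crop(s,366,180,386,192,30,'pics/p1.png');crop(s,350,210,370,225,30,'pics/p2.png')
crop(d,225,278,247,298,30,'pics/p3.png');crop(d,258,243,278,260,30,'pics/p4.png')
E
```

```text
pin [550.3 134.1 108.6] [np.float64(0.8985911883502945), np.float64(0.898591188350527)]
pin [527.6 299.  104. ] [np.float64(0.7384203936059307), np.float64(0.7384203936062875)]
corner [506.2 113.4  77.8] [np.float64(2.419758575760389), np.float64(2.419758575760291)]
corner [570.9 323.8  78.4] [np.float64(1.124023628236922), np.float64(1.1240236282369498)]
corner [475.2 305.5  81.1] [np.float64(1.175040543028682), np.float64(1.1750405430284894)]
```

```bash
python3 -c "
from h import *
go(553,-12,240,.15)"
```

```text
t 7.47 pos [387.9  -4.6 156.4] yaw -0.135 F [ 1.5 -0.  -5.2] op 0.174 MOVE cm [16.41 -1.52 -8.45] twist -0.285 axis [-0.0055  0.005  -1.    ]
```

arm_command(
  plan=[
    {"translation":[2.5,0,-2.5],"twist":-0.06,"gripper":0.1},
    {"translation":[6,0,-5],"twist":-0.12,"gripper":0.1},
    {"translation":[9.5,-0.5,-7.5],"twist":-0.18,"gripper":0.1},
    {"translation":[13,-1,-8.5],"twist":-0.24,"gripper":0.1},
    {"translation":[16.4,-1.5,-8.5],"twist":-0.285,"gripper":0.1},
  ],
)

```text
clock: 7.88
eef_pos: [556.1, -12.4, 243.9]
tcp_rot: [-3.137, -0.001, 0.153]
contact_force: [1.4, 0.3, -5.1]
opening: 0.179
```

arm_command(
  plan=[
    {"translation":[0,0,0],"twist":0,"gripper":0.1},
    {"translation":[0,0,0],"twist":0,"gripper":0.1},
    {"translation":[0,0,0],"twist":0,"gripper":0.1},
    {"translation":[0,0,0],"twist":0,"gripper":0.1},
    {"translation":[0,0,0],"twist":0,"gripper":0.1},
  ],
)

```text
clock: 8.3
eef_pos: [554.5, -12.3, 243.3]
tcp_rot: [-3.137, 0.001, 0.153]
contact_force: [-0.3, -0.5, -5.0]
opening: 0.17
```

```bash
python3 -c "
from h import *
import pickle
m=camera_model('wrist');im=grab_frame('wrist');cv2.imwrite('pics/w10.png',im);pickle.dump(m,open('w10.pkl','wb'))
go(545,155,240,.15)"
```

```text
t 8.35 pos [554.8 -12.4 243.6] yaw 0.1527 F [ 0.1 -0.5 -4.9] op 0.172 MOVE cm [  1.57 -16.69   0.44] twist 0.0027 axis [-0.0013  0.0048 -1.    ]
```

View pics/w10.png

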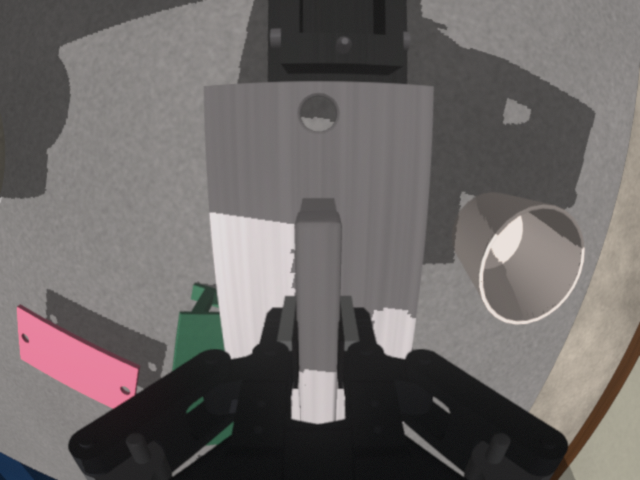

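arm_command(
  plan=[
    {"translation":[0.3,-4,0],"twist":0,"gripper":0.1},
    {"translation":[0.7,-8,0],"twist":0,"gripper":0.1},
    {"translation":[1.1,-12,0],"twist":0,"gripper":0.1},
    {"translation":[1.5,-15,0],"twist":0,"gripper":0.1},
    {"translation":[1.6,-16.5,0],"twist":0,"gripper":0.1},
  ],
)

```text
clock: 8.77
eef_pos: [544.7, 156.5, 244.6]
tcp_rot: [-3.135, 0.0, 0.154]
contact_force: [0.8, 0.1, -5.1]
opening: 0.179
```

arm_command(
  plan=[
    {"translation":[0,0,0],"twist":0,"gripper":0.1},
    {"translation":[0,0,0],"twist":0,"gripper":0.1},
    {"translation":[0,0,0],"twist":0,"gripper":0.1},
    {"translation":[0,0,0],"twist":0,"gripper":0.1},
    {"translation":[0,0,0],"twist":0,"gripper":0.1},
  ],
)

```text
clock: 9.18
eef_pos: [544.7, 155.3, 244.6]
tcp_rot: [-3.136, 0.0, 0.153]
contact_force: [-0.1, -0.3, -4.8]
opening: 0.174
```

```bash
python3 -c "
from h import *
import pickle
m=camera_model('wrist');im=grab_frame('wrist');cv2.imwrite('pics/w11.png',im);pickle.dump(m,open('w11.pkl','wb'))
cv2.imwrite('pics/side11.png',grab_frame('side'))
a=cv2.imread('pics/w10.png')
a=cv2.resize(a[0:90,250:430],None,fx=4,fy=4,interpolation=cv2.INTER_CUBIC)
# brighten
im2=cv2.resize(im[0:90,230:410],None,fx=4,fy=4,interpolation=cv2.INTER_CUBIC)
cv2.imwrite('pics/w1011.png',np.clip(np.vstack([a[:300],im2[:300]])*1.8,0,255).astype('uint8'))
go(545,155,240,.15)"
```

```text
t 9.28 pos [544.8 155.6 244.6] yaw 0.1529 F [ 0.5 -0.3 -5.8] op 0.173 MOVE cm [0.01 0.06 0.46] twist 0.0029 axis [-0.001   0.0061 -1.    ]
```

View pics/w11.png

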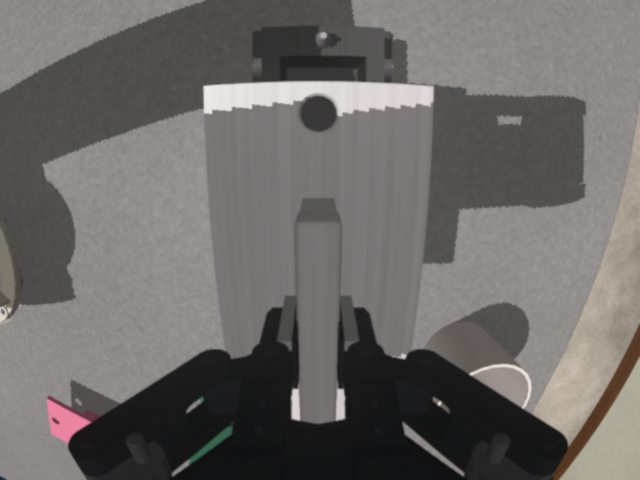

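View pics/w1011.png

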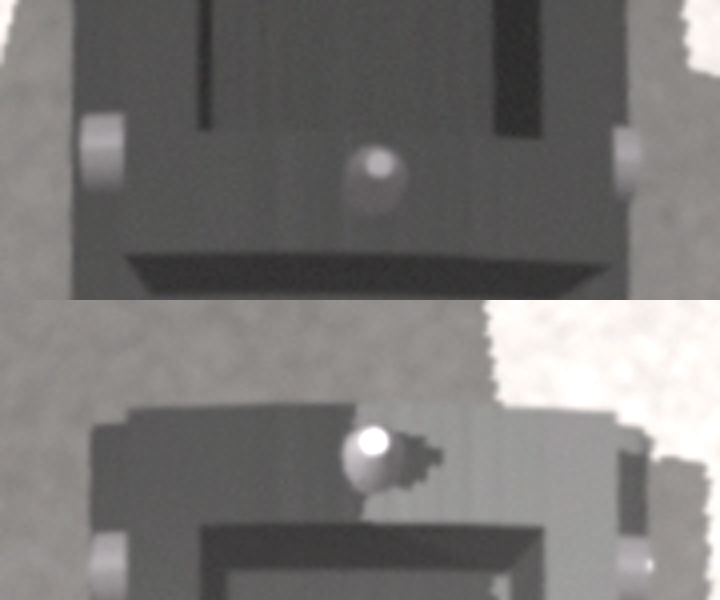

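```bash
python3 - <<'E'
from h import *
import pickle
from scipy.optimize import least_squares
np.set_printoptions(precision=3,suppress=True)
m0=pickle.load(open('w10.pkl','rb'));m1=pickle.load(open('w11.pkl','rb'))
ob=[(m0,(0,-86,24),(344.4,40)),(m1,(0,86,24),(323.4,34.9)),(m0,(-50,-100,0),(281.1,63.6)),(m0,(50,-100,0),(402.9,65.6)),(m1,(-50,100,0),(261.9,27.4)),(m1,(50,100,0),(384.1,28.1))]
def pt(p,l):
    c,s=np.cos(p[2]),np.sin(p[2]);return np.array([p[0]+c*l[0]-s*l[1],p[1]+s*l[0]+c*l[1],80+l[2]])
def f(p,w=(2,2,1,1,1,1)): return np.concatenate([k*(proj('wrist',pt(p,l),m)-o) for k,(m,l,o) in zip(w,ob)])
r=least_squares(f,[539,217,.15]);print(r.x,r.fun)
r=least_squares(lambda p:f(p)[:4],[539,217,.15]);print('pins only',r.x,r.fun)
r=least_squares(lambda p:f(p)[4:],[539,217,.15]);print('corners',r.x,r.fun)
# held cover in tool frame, from both images: 
from scipy.spatial.transform import Rotation as R
for m,hole,cl,cr in [(m0,0,0,0)]:pass
E
python3 - <<'E'
from h import *
a=cv2.imread('pics/w10.png');b=cv2.imread('pics/w11.png')
A=cv2.resize(a[75:235,195:445],None,fx=3,fy=3,interpolation=cv2.INTER_CUBIC)
cv2.imwrite('pics/w10h.png',A)
E
```

```text
[539.938 218.42    0.151] [ 0.251  1.008  0.04  -0.177 -0.603 -0.535  0.206  0.096 -0.158 -0.773
 -0.153 -0.625]
pins only [539.857 218.576   0.151] [-0.015  0.584  0.005 -0.59 ]
corners [540.139 218.051   0.152] [-0.333 -0.033  0.463  0.529 -0.083 -0.291 -0.07  -0.221]
```

View pics/w10h.png

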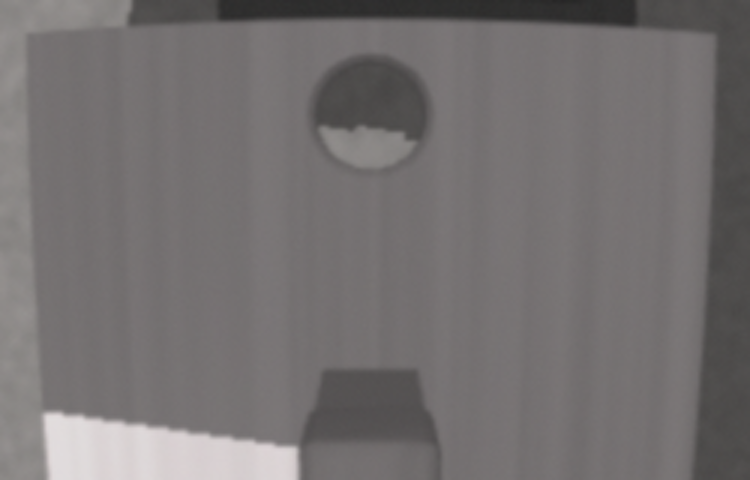

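```bash
python3 - <<'E'
from h import *
import pickle
from scipy.optimize import least_squares
np.set_printoptions(precision=3,suppress=True)
m=pickle.load(open('w10.pkl','rb'));p0=np.array([554.5,-12.3,243.3])
ob={'hole+':(318,112.7),'c-+':(204.3,86.7),'c++':(433.7,87),'b-+':(295.7,222.7),'b++':(341.7,222.7)}
def f(p,al=0,dz=16.4):
    c=cover(p0+[p[0],p[1],dz],p[2],p[3],al);return np.concatenate([proj('wrist',c[k],m)-ob[k] for k in ob])
r=least_squares(f,[0,0,.15,0]);print('dx,dy,psi,tilt',r.x,r.fun)
r=least_squares(lambda p:f(p,p[4],p[5]),[0,0,.15,0,0,16]);print('full',r.x,r.fun)
# same for w9 on table
m9=pickle.load(open('w9.pkl','rb'))
E
```

```text
dx,dy,psi,tilt [ 1.12  -0.497  0.152 -0.002] [ 0.705  1.319  0.11  -0.059 -0.679 -0.071 -1.155 -0.491  1.012 -0.423]
full [ 1.176 -0.834  0.152 -0.002  0.017 14.461] [ 0.706  0.784  0.228 -0.551 -0.794 -0.563 -0.931  0.093  0.785  0.16 ]
```

```bash
python3 -c "
from h import *
go(538.8,218.9,145,.151)"
```

```text
t 9.28 pos [544.8 155.6 244.6] yaw 0.1529 F [ 0.5 -0.3 -5.8] op 0.173 MOVE cm [ 0.37 -6.29 10.  ] twist 0.0019 axis [-0.001   0.0061 -1.    ]
```

arm_command(
  plan=[
    {"translation":[0.2,-3,1],"twist":0.002,"gripper":0.1},
    {"translation":[0.4,-5.5,3.5],"twist":0.002,"gripper":0.1},
    {"translation":[0.4,-6.3,6.5],"twist":0.002,"gripper":0.1},
    {"translation":[0.4,-6.3,9],"twist":0.002,"gripper":0.1},
    {"translation":[0.4,-6.3,9.8],"twist":0.002,"gripper":0.1},
  ],
)

```text
clock: 9.7
eef_pos: [536.8, 218.3, 143.3]
tcp_rot: [-3.137, 0.005, 0.151]
contact_force: [-1.0, -0.9, -6.3]
opening: 0.173
```

arm_command(
  plan=[
    {"translation":[0,0,0],"twist":0,"gripper":0.1},
    {"translation":[0,0,0],"twist":0,"gripper":0.1},
    {"translation":[0,0,0],"twist":0,"gripper":0.1},
    {"translation":[0,0,0],"twist":0,"gripper":0.1},
    {"translation":[0,0,0],"twist":0,"gripper":0.1},
  ],
)

```text
clock: 10.12
eef_pos: [537.9, 218.4, 144.9]
tcp_rot: [-3.136, 0.003, 0.151]
contact_force: [-0.1, -0.1, -5.4]
opening: 0.181
```

```bash
python3 -c "
from h import *
import pickle
m=camera_model('wrist');im=grab_frame('wrist');pickle.dump(m,open('w12.pkl','wb'));cv2.imwrite('pics/w12.png',im)
crop(im,280,80,360,150,8,'pics/w12c.png')
d=grab_frame('side');crop(d,200,190,320,310,5,'pics/side12.png')
go(538.8,218.9,130,.151)"
```

```text
t 10.22 pos [537.4 218.4 144.4] yaw 0.1511 F [ 0.3  0.3 -5.7] op 0.17 MOVE cm [ 0.15 -0.02  1.44] twist 0.0001 axis [-0.0045  0.0047 -1.    ]
```

View pics/w12c.png

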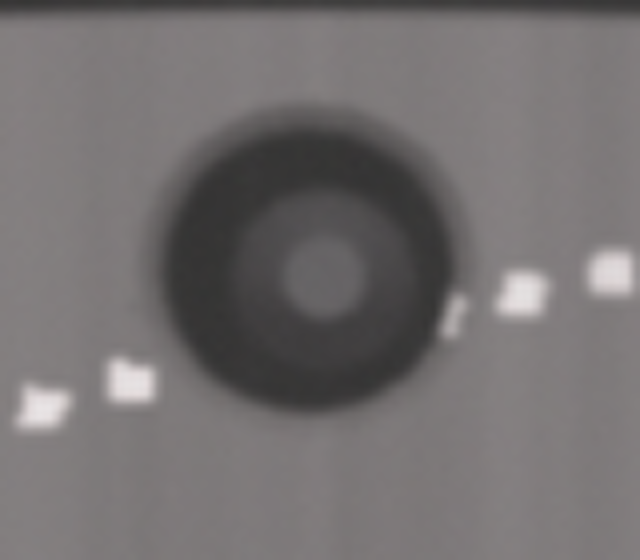

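View pics/side12.png

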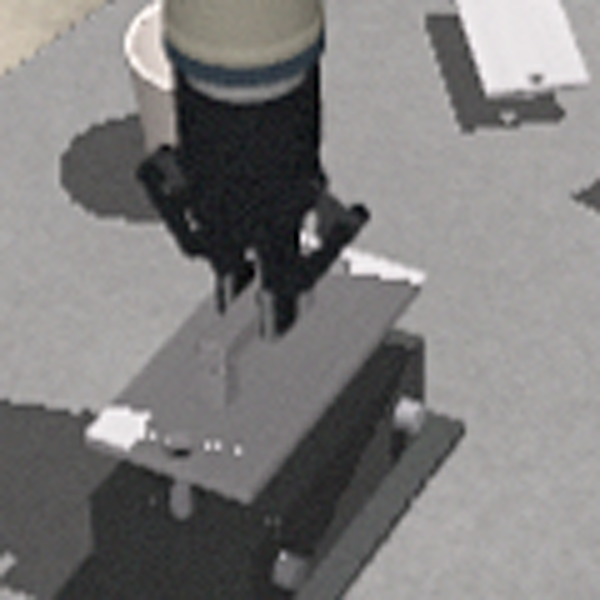

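```bash
python3 - <<'E'
from h import *
import pickle
m=pickle.load(open('w12.pkl','rb'))
c=lambda p:((p[0]+.5)/8-.5+280,(p[1]+.5)/8-.5+80)
print('hole',onz('wrist',c((307,260)),127.2,m),'pin',onz('wrist',c((324,278)),104,m))
E
```

```text
hole [525.63839854 303.7619047  127.2       ] pin [526.72851689 303.25545961 104.        ]
```

arm_command(
  plan=[
    {"translation":[0.12,0.05,0.3],"twist":0,"gripper":0.1},
    {"translation":[0.12,0.05,0.8],"twist":0,"gripper":0.1},
    {"translation":[0.12,0.05,1.2],"twist":0,"gripper":0.1},
    {"translation":[0.12,0.05,1.6],"twist":0,"gripper":0.1},
    {"translation":[0.12,0.05,2.0],"twist":0,"gripper":0.1},
  ],
)

```text
clock: 10.63
eef_pos: [538.4, 218.1, 123.7]
tcp_rot: [-3.136, 0.004, 0.151]
contact_force: [0.3, 0.8, -4.6]
opening: 0.181
```

```bash
python3 -c "
from h import *
import pickle
go(539,218,108,.151)
m=camera_model('wrist');im=grab_frame('wrist');pickle.dump(m,open('w13.pkl','wb'));cv2.imwrite('pics/w13.png',im)
crop(im,280,80,360,150,8,'pics/w13c.png')
d=grab_frame('side');crop(d,200,190,320,310,5,'pics/side13.png')
go(539,218,108,.151)"
```

```text
t 10.63 pos [538.4 218.1 123.7] yaw 0.1511 F [ 0.3  0.8 -4.6] op 0.181 MOVE cm [0.07 0.03 1.57] twist 0.0001 axis [-0.0051  0.0044 -1.    ]
t 10.73 pos [538.  217.9 123.3] yaw 0.1512 F [-0.4 -0.1 -5.8] op 0.175 MOVE cm [0.11 0.02 1.53] twist 0.0002 axis [-0.0061  0.004  -1.    ]
```

View pics/w13c.png

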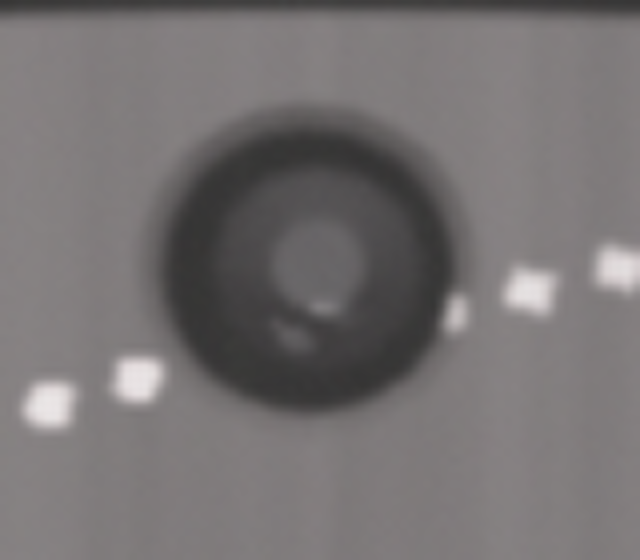

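View pics/side13.png

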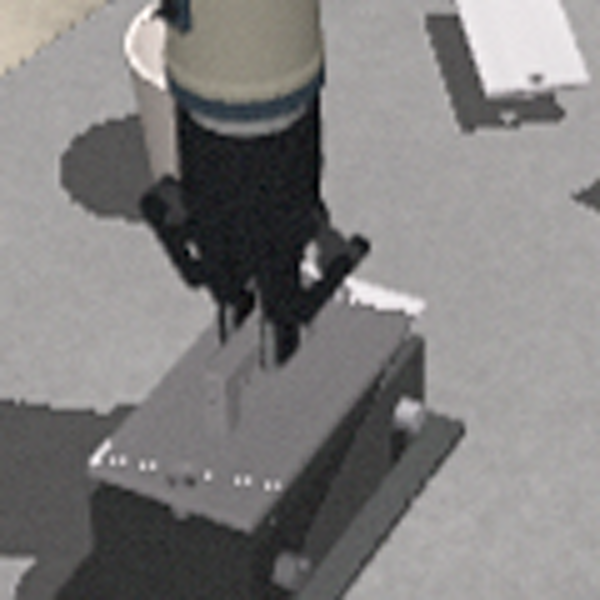

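arm_command(
  plan=[
    {"translation":[0.1,0.02,0.2],"twist":0,"gripper":0.1},
    {"translation":[0.1,0.02,0.5],"twist":0,"gripper":0.1},
    {"translation":[0.1,0.02,0.8],"twist":0,"gripper":0.1},
    {"translation":[0.1,0.02,1.1],"twist":0,"gripper":0.1},
    {"translation":[0.1,0.02,1.3],"twist":0,"gripper":0.1},
  ],
)

```text
clock: 11.15
eef_pos: [538.8, 217.9, 109.8]
tcp_rot: [-3.137, 0.006, 0.151]
contact_force: [-0.1, -1.3, -5.0]
opening: 0.174
```

```bash
python3 -c "
from h import *
go(539,218,105,.151)"
```

```text
t 11.15 pos [538.8 217.9 109.8] yaw 0.1512 F [-0.1 -1.3 -5. ] op 0.174 MOVE cm [ 0.03 -0.01  0.48] twist 0.0002 axis [-0.0065  0.0039 -1.    ]
```

Free descent, still carrying its weight. Last few mm, slowly.

arm_command(
  plan=[
    {"translation":[0,0,0.1],"twist":0,"gripper":0.1},
    {"translation":[0,0,0.2],"twist":0,"gripper":0.1},
    {"translation":[0,0,0.3],"twist":0,"gripper":0.1},
    {"translation":[0,0,0.35],"twist":0,"gripper":0.1},
    {"translation":[0,0,0.4],"twist":0,"gripper":0.1},
  ],
)

```text
clock: 11.57
eef_pos: [538.9, 217.9, 105.9]
tcp_rot: [-3.137, 0.006, 0.151]
contact_force: [-0.8, 0.0, -4.4]
opening: 0.175
```

arm_command(
  plan=[
    {"translation":[0,0,0.03],"twist":0,"gripper":0.1},
    {"translation":[0,0,0.06],"twist":0,"gripper":0.1},
    {"translation":[0,0,0.1],"twist":0,"gripper":0.1},
    {"translation":[0,0,0.13],"twist":0,"gripper":0.1},
    {"translation":[0,0,0.16],"twist":0,"gripper":0.1},
  ],
)

```text
clock: 11.98
eef_pos: [538.7, 217.9, 105.6]
tcp_rot: [-3.137, 0.006, 0.151]
contact_force: [-8.1, -2.4, 16.1]
opening: 0.176
```

```bash
python3 -c "
from h import *
im=grab_frame('wrist');crop(im,280,80,360,150,6,'pics/w14c.png')
d=grab_frame('side');crop(d,200,190,320,310,5,'pics/side14.png')
go(539,218,105,.151)"
```

```text
t 12.08 pos [538.7 217.9 105.6] yaw 0.1512 F [-7.9 -2.2 11.9] op 0.178 MOVE cm [ 0.03 -0.    0.06] twist 0.0002 axis [-0.0062  0.004  -1.    ]
```

View pics/side14.png

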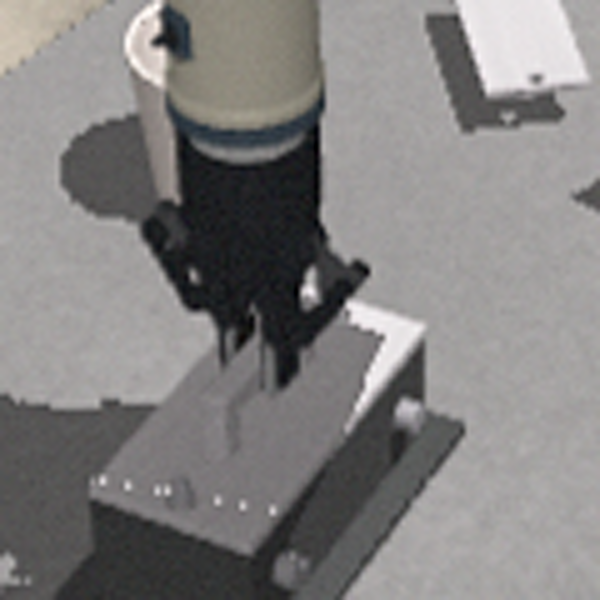

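View pics/w14c.png

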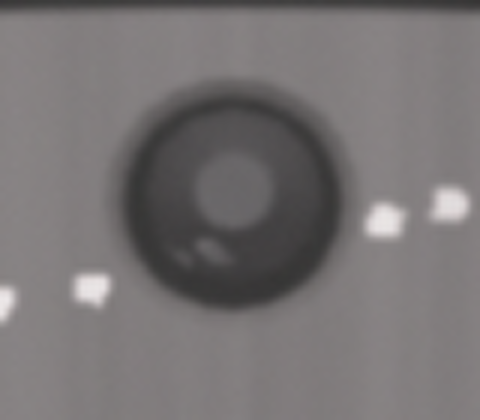

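Both views show it flush with the pin central in the hole. Release.

arm_command(
  plan=[
    {"translation":[0,0,0],"twist":0,"gripper":0.25},
    {"translation":[0,0,0],"twist":0,"gripper":0.35},
    {"translation":[0,0,0],"twist":0,"gripper":0.45},
    {"translation":[0,0,0],"twist":0,"gripper":0.5},
    {"translation":[0,0,0],"twist":0,"gripper":0.5},
  ],
  squeeze=20,
)

```text
clock: 12.5
eef_pos: [538.9, 218.0, 105.6]
tcp_rot: [-3.137, 0.005, 0.151]
contact_force: [-1.1, -0.3, -0.0]
opening: 0.5
```

arm_command(
  plan=[
    {"translation":[0,0,-0.5],"twist":0,"gripper":0.5},
    {"translation":[0,0,-2],"twist":0,"gripper":0.5},
    {"translation":[0,0,-5],"twist":0,"gripper":0.5},
    {"translation":[0,0,-9],"twist":0,"gripper":0.5},
    {"translation":[0,0,-13],"twist":0,"gripper":0.5},
  ],
)

```text
clock: 12.92
eef_pos: [538.9, 217.1, 236.6]
tcp_rot: [-3.137, 0.007, 0.151]
contact_force: [1.6, 0.6, -0.2]
opening: 0.501
```

arm_command(
  plan=[
    {"translation":[0,0,0],"twist":0,"gripper":0.5},
    {"translation":[0,0,0],"twist":0,"gripper":0.5},
    {"translation":[0,0,0],"twist":0,"gripper":0.5},
    {"translation":[0,0,0],"twist":0,"gripper":0.5},
    {"translation":[0,0,0],"twist":0,"gripper":0.5},
  ],
)

```text
clock: 13.33
eef_pos: [538.1, 216.8, 235.1]
tcp_rot: [-3.138, 0.01, 0.151]
contact_force: [0.0, 0.3, -0.5]
opening: 0.498
```

```bash
python3 -c "
from h import *
import pickle
m=camera_model('wrist');im=grab_frame('wrist');pickle.dump(m,open('w15.pkl','wb'));cv2.imwrite('pics/w15.png',im)
d=grab_frame('side');cv2.imwrite('pics/side15.png',d);crop(d,200,230,320,330,6,'pics/side15c.png')
go(539,218,105,.151)"
```

```text
t 13.43 pos [538.4 216.9 235.4] yaw 0.1512 F [0.4 0.2 0.2] op 0.5 MOVE cm [ 0.2  -0.04 13.03] twist 0.0002 axis [-0.0099  0.0026 -0.9999]
```

View pics/w15.png

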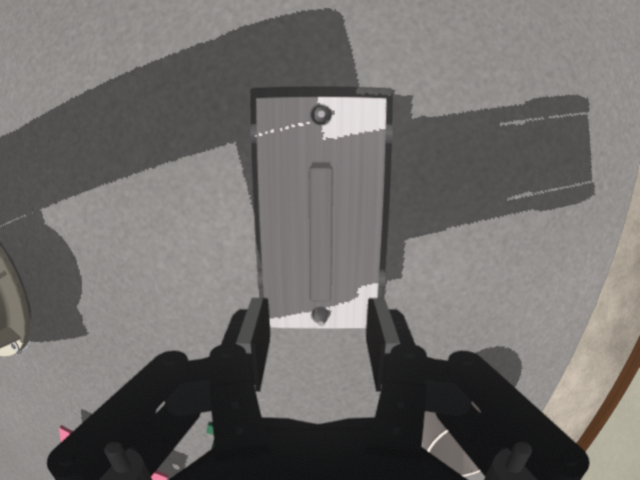

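View pics/side15c.png

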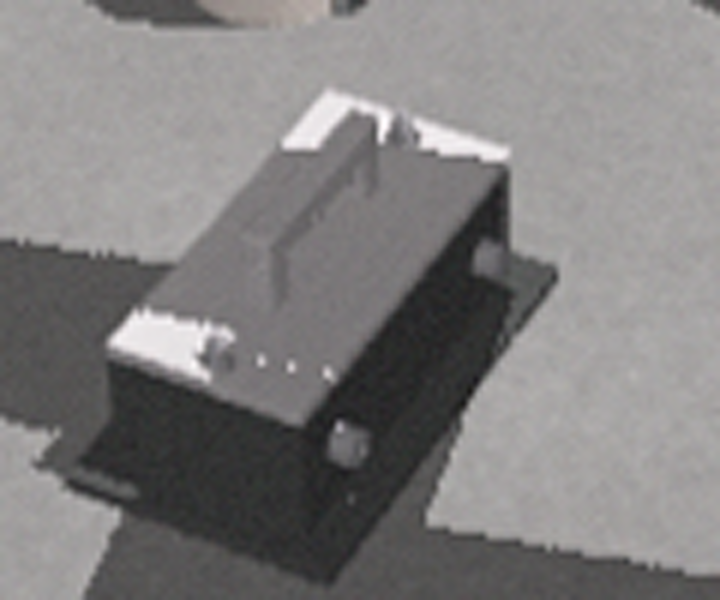

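View pics/side15.png

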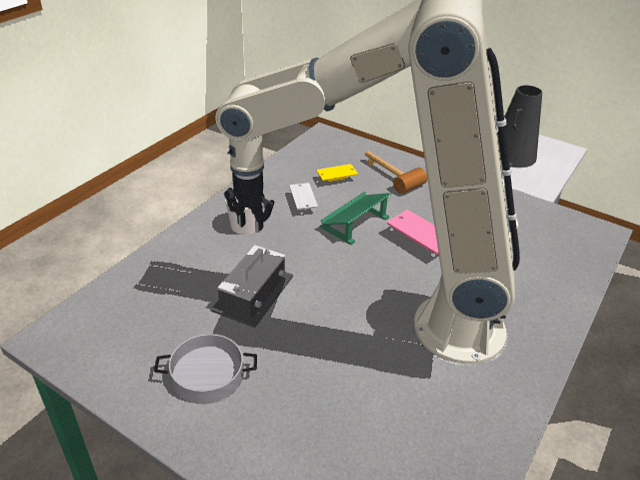

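The cover lies flush on the mould and both pins show through its holes, at (321,114) and (320,315) in the wrist view. The hand is about 13 cm up and touches nothing. The pail, the pan and the mallet stand where they were.

```bash
python3 -c "
from rig import job
print(job.sign_off())"
```

```text
the job is handed in; nothing more can be done
None
```

The cover is closed on the mould, and I handed the job in at about 13.4 s of the 51 s; no verdict was reported.

**Grip:** I took the cover off the rack by its bar. Squeezing did not level it, even at 115 N: it stayed jammed at about 0.43 rad. I pressed it flat on the free table, where contact force briefly reached about 40 N, then released and gripped it again level.

**Placing:** I measured the mould's pins from two wrist views, with centre at about (539.9, 218.4) mm and yaw 0.151 rad. I lowered the cover in small steps and touched down at the expected height, TCP at 105.6 mm, pressing about 21 N. Then I let go and raised the hand straight up.

**Last checks:** The wrist and side views show the cover flush and aligned, with both pins through the holes. Force on the hand is about 0, and the mallet, pail and pan look unmoved. I checked flushness and alignment by eye after release, without a numeric fit.

**Disagreement:** The wrist camera put the held bar about 1 mm to one side of the tool axis, while the bar should sit centred in the jaws. I treated this as camera bias and placed by the difference between hole and pin, which lined up.

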